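Load the last flanged hub into the staging tray

TASK

Take the finished steel flanged hub that stands on the bench the right way up, on its flange with the boss on top, and set it in the empty pocket of the plywood tray, flange down and boss up like the hub already in the tray. Lower it to the pocket floor before letting go, do not drop it, so that it sits flat and fully home. Leave the hub in the tray and the upside-down hub (flange on top, still to be drilled) where they are.

Things in the scene. Friction and masses are not known exactly. Their poses are not given: they have to be found in the camera images.
- hub_mid (a point): The hub to load: turned steel, a round flange 64 mm across, 12 mm thick, with a round boss 32 mm across and 40 mm tall on it; 52 mm high, 0.3 to 0.6 kg. The only hub standing on the bench on its flange, boss up, loose. Point: on its axis half-way up, 26 mm above its underside; z from flange to boss. Grip the boss from above. A plain collar and a stepped stub near it are not flanged hubs
- empty_pocket (a point): Centre of the floor of the plywood tray's empty round pocket, 12 mm above the bench, 12 mm below the tray's top; z up. The tray is fixed, 120 x 220 x 24 mm, turned any way, with two pockets along its length, each 85 mm across, 12 mm deep, with a thin grey felt disc on the floor, centres 104 mm apart; the other pocket lies along this point's -y axis
- hub_loaded_mid (a point): An identical hub already standing in the other pocket, flange down, boss up, loose. The point is on its axis half-way up, 26 mm above its underside
- hub_inverted_mid (a point): An identical hub standing loose on the bench upside down, boss below and flange on top. The point is on its axis half-way up, 26 mm above the bench
Not all that is in view belongs to the job. What is shaped like the part that bears hub_mid but blue or turquoise is not meant.

How it is judged (in metres and radians):
On the way, in this order (a step that is already met when the one before it is completed fails the run):
1. the hub is lifted off the bench, its underside at least 25 mm up (height (world z) of hub_mid above 0.051 m), for 0.05 s.
2. the hub, still held by the fingers, is lowered into the empty pocket, its underside within 8 mm of the floor (horizontal distance between hub_mid and empty_pocket below 0.016 m and z of hub_mid in the frame of empty_pocket below 0.034 m and contact force between the fingers and hub above 0.5 N), for 0.05 s.
At the end, for the whole second after the job is handed in: The hub stands released in the empty pocket, flange down and boss up: its axis within 15 mm of the pocket's centre, its underside within 4 mm of the pocket floor, upright within 0.1 rad (horizontal distance between hub_mid and empty_pocket below 0.015 m and z of hub_mid in the frame of empty_pocket between 0.022 and 0.03 m and angle between hub_mid's own z axis and vertical below 0.1 rad); the robot touches nothing.
It fails at once if the hub already in the tray is shifted more than 25 mm or lifted out (distance of hub_loaded_mid from where it was at the start of the episode above 0.025 m).
It fails at once if the upside-down hub is shifted more than 25 mm or knocked over (distance of hub_inverted_mid from where it was at the start of the episode above 0.025 m or angle between hub_inverted_mid's own z axis and vertical above 0.5 rad).
It also fails if it takes over 34 s, if anything falls off the work surface, if the arm or the gripper's body presses on something with over 40 N, if the wrist force passes 120 N, or if a joint passes its speed limit or range.

ROBOT

A 6-joint arm with a two-finger parallel gripper is mounted at the origin on the work surface. World frame = base frame: x ahead of the robot, y to its left, z up, the work surface at z = 0. Lengths are in m, angles in degrees, forces in N, time in s.
With the tool pointing down it reaches from about 0.325 to 0.85 m from the base axis. Payload 15.5 kg.
Tool frame: the origin (TCP) lies midway between the tips of the shut fingers; the grasp point (between the pads) lies 19 mm behind it; z points along the fingers, y is the line along which they close (so a half turn about z gives the same grasp; the last joint's range is limited). The gripper opens to 91 mm and grips with 3 to 60 N. Pads are 32 mm wide; open, the fingers measure 118 mm over their backs; the gripper's body (76 mm by 178 mm) begins 60 mm behind the grasp point.
Start: joints at [-69.357, 28.281, 77.091, -0, 74.628, -5.472], TCP at [0.275, -0.561, 0.214] pointing down, gripper open.
Joint ranges: [-166.48, 166.48], [-47.26, 123.95], [12.59, 153.08], [-70.14, 250.14], [6.76, 159.57], [-176.63, 176.63]. Speed limits (degrees/s): [108.29, 108.29, 147.25, 172.46, 172.46, 172.46].

INTERFACE

Orientations are given as a 3x3 rotation matrix whose columns are the frame's x, y, z axes.
In Python, from bench import ctrl gives the robot as it stands. The module is installed in compiled form; this text tells all that it offers. Calls block until the motion is done:
- ctrl.goto(position, orientation): joint-space move of the TCP to a pose.
- ctrl.move_l(position, vel=0.15, ori=None, contact_N=None): straight line of the TCP; ori=None keeps the orientation; vel is the mean speed in m/s. With contact_N (N) it stops when the force on the tool has changed by that much, and returns True; else False.
- ctrl.movej(angles): joint-space move.
- ctrl.command_gripper(opening): opening from 0.0 (shut) to 1.0 (fully open); the grip force is fixed at half the most; returns when the fingers have stopped.
- ctrl.sleep(seconds).
- ctrl.ik(position, orientation): joint angles nearest the present ones, or None.
- ctrl.read_camera(name): name is "scene" or "top" or "wrist"; returns the picture (384x512x3 uint8, blue, green, red); there is no depth.
- ctrl.camera_params(name): a dict with "fx", "fy", "cx", "cy" (pixels), "pose" (4x4, takes a point from camera to world coordinates); the wrist camera has in their place "T_tool_cam" (4x4, takes a point from camera to tool coordinates, whose origin is the TCP and whose axes are the flange's). Camera axes: x right, y up, looking along -z (the intrinsics and any distortion apply to the point x, -y, -z); pixel columns grow to the right and rows downward; lengths in m; the calibration is good to about 2 mm. A picture is of the moment at which its call begins: read the wrist's pose just before it. camera_params takes no time and is no camera call.
A pose or a line that the arm cannot do raises ctrl.MotionError and nothing moves.
- ctrl.sign_off(): hands the job in; it is judged then, once.
Readings, each from a call of its own:
- ctrl.current_t(): time.
- ctrl.current_q(): joint angles.
- ctrl.current_dq(): joint speeds.
- ctrl.current_effort(): joint torques, N m.
- ctrl.current_tool_pos(): TCP position.
- ctrl.current_eef_rot(): TCP orientation.
- ctrl.current_contact_force(): force on the tool from outside, world axes, zero at the start.
- ctrl.current_wrist_torque(): the same for the moment, N m.
- ctrl.current_grip_width(): opening from 0.0 (shut) to 1.0 (fully open).
- ctrl.current_grasp_force(): force on a finger pad.
Only numpy, scipy, OpenCV 4.12 (cv2) and the standard library are available. Lean on these libraries where they do the work, as an engineer would, in place of code of your own. Each camera call takes 0.05 s, during which the arm holds its last target. There are 200 camera calls.

## Working session

There is one attempt and no reset: what is moved stays moved. The work goes in short steps, each a Python script; the robot and the scene stay as the last script left them, time stands still between calls to the robot, and variables do not carry over. Pictures are saved under pics/ and viewed, at most 10 in all, crops included, and the job is handed in when it is done.

```bash
mkdir -p pics; python3 - <<'E'
from bench import ctrl
import cv2
for n in("top","scene"):
    cv2.imwrite(f"pics/{n}0.png",cv2.resize(ctrl.read_camera(n),(800,600),interpolation=cv2.INTER_CUBIC))
    p=ctrl.camera_params(n);print({k:(v.round(4).tolist() if hasattr(v,'round') and k=='pose' else v) for k,v in p.items()})
print(ctrl.camera_params("wrist"))
E
```

```text
{'fx': 437.5757739645344, 'fy': 437.5757739645344, 'cx': 254.68016650608777, 'cy': 187.12868111975416, 'pose': [[0.0082, 0.9975, -0.0709, 0.4089], [-0.9999, 0.0077, -0.0068, -0.0881], [-0.0063, 0.0709, 0.9975, 1.0473], [0.0, 0.0, 0.0, 1.0]]}
{'fx': 350.4812009581449, 'fy': 350.4812009581449, 'cx': 249.42706229896598, 'cy': 192.20307321843586, 'pose': [[0.1985, -0.7433, 0.6389, 0.9258], [0.9801, 0.1447, -0.1361, -0.1764], [0.0087, 0.6532, 0.7572, 0.6043], [0.0, 0.0, 0.0, 1.0]]}
{'fx': 298.360296815153, 'fy': 298.360296815153, 'cx': 249.62079624621398, 'cy': 185.97916354611493, 'T_tool_cam': array([[ 4.27434065e-04,  9.56141133e-01,  2.92906043e-01,
         8.33852928e-02],
       [ 9.99999694e-01, -6.00595197e-04,  5.01252337e-04,
        -4.30220377e-05],
       [ 6.55185940e-04,  2.92905739e-01, -9.56141098e-01,
        -1.71063679e-01],
       [ 0.00000000e+00,  0.00000000e+00,  0.00000000e+00,
         1.00000000e+00]])}
```

View pics/top0.png

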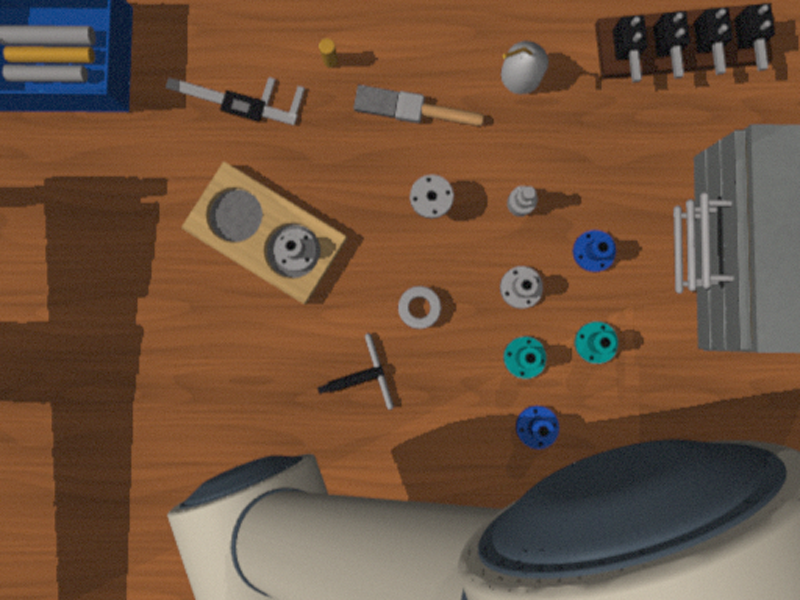

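View pics/scene0.png

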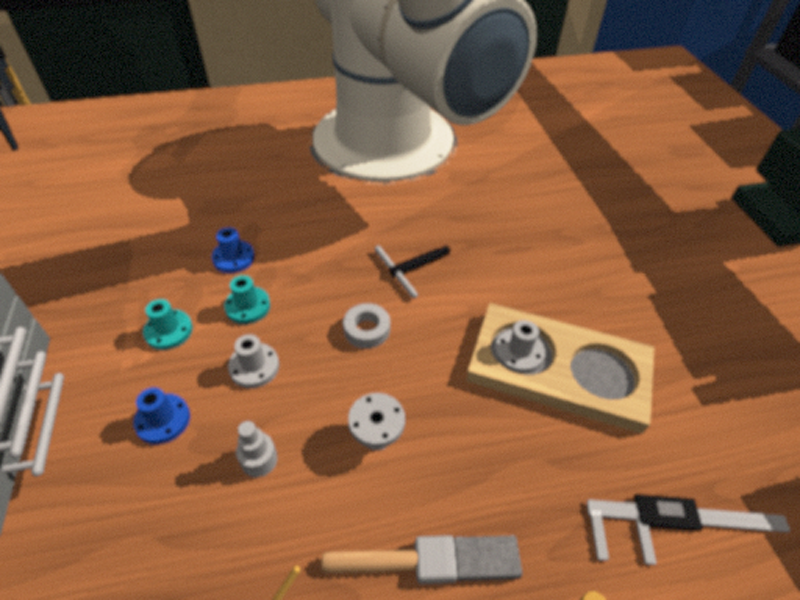

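The top view (800x600) shows these grey candidates:
- (524,286): flange with a boss on top, which fits hub_mid.
- (432,195): flat flange on top with holes, so the inverted hub.
- (292,247): the hub already in the tray.
- (419,307): plain collar.
- (523,200): stepped stub.
- The blue and turquoise hubs are decoys.

The empty pocket is at (235,215). I'll triangulate it and the hub, and check the hub in an enlarged crop.

```bash
cat > h.py <<'E'
from bench import ctrl
import cv2, numpy as np
def cam(n):
    p=ctrl.camera_params(n)
    if "pose" in p: return p,np.array(p["pose"])
    T=np.eye(4);T[:3,:3]=ctrl.current_eef_rot();T[:3,3]=ctrl.current_tool_pos()
    return p,T@p["T_tool_cam"]
def onplane(n,uv,z,C=None):   # uv in 512x384 pixels
    p,T=C or cam(n)
    d=T[:3,:3]@np.array([(uv[0]-p["cx"])/p["fx"],-(uv[1]-p["cy"])/p["fy"],-1])
    return T[:3,3]+d*(z-T[2,3])/d[2]
def proj(n,X,C=None):
    p,T=C or cam(n)
    c=np.linalg.inv(T)@np.append(X,1)
    return np.array([p["cx"]-p["fx"]*c[0]/c[2],p["cy"]+p["fy"]*c[1]/c[2]])
E
python3 - <<'E'
from h import *
s=.64
for n,L in dict(top=dict(tgt=(526,285,.052),pocket=(235,215,.012),loaded=(291,245,.064),inv=(432,195,.052)),
  scene=dict(tgt=(248,344,.052),pocket=(604,372,.012),loaded=(525,330,.064),inv=(377,418,.052))).items():
    for k,(u,v,z) in L.items(): print(n,k,onplane(n,(u*s,v*s),z).round(4))
a=ctrl.read_camera("top")[150:250,295:415];b=ctrl.read_camera("scene")[190:310,110:230]
cv2.imwrite("pics/crop.png",np.hstack([cv2.resize(a,(400,400),interpolation=3),cv2.resize(b,(400,400),interpolation=3)]))
print(ctrl.current_eef_rot().round(3).tolist())
E
```

```text
top tgt [ 0.4919 -0.268   0.052 ]
top pocket [0.5995 0.1697 0.012 ]
top loaded [0.5465 0.0743 0.064 ]
top inv [ 0.624  -0.1303  0.052 ]
scene tgt [ 0.4964 -0.2643  0.052 ]
scene pocket [0.5984 0.1769 0.012 ]
scene loaded [0.5502 0.0767 0.064 ]
scene inv [ 0.6282 -0.1258  0.052 ]
[[0.898, 0.44, -0.0], [0.44, -0.898, 0.001], [0.0, -0.001, -1.0]]
```

View pics/crop.png

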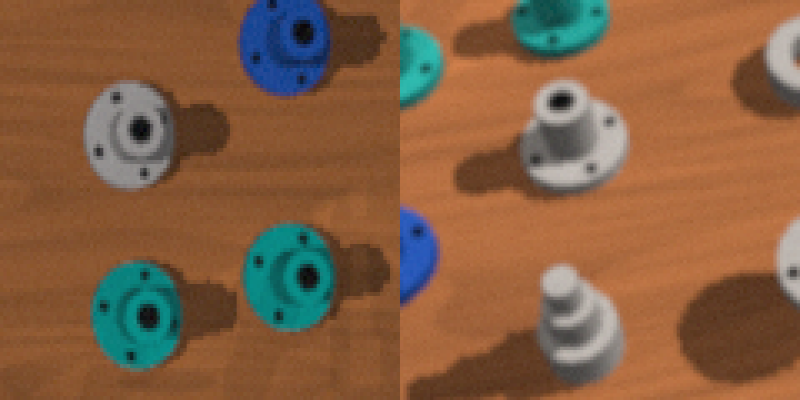

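The crop confirms it: the grey hub has its flange on the bench and its boss up. Next I hover over the pocket and then the hub for a close wrist-camera check. One tool yaw suits both, closing across the tray.

```bash
cat >> h.py <<'E'
a=np.deg2rad(61)
R=np.array([[np.cos(a),np.sin(a),0],[np.sin(a),-np.cos(a),0],[0,0,-1]])
E
python3 - <<'E'
from h import *
ims=[]
for nm,P,pts in(("p",(.599,.173,.2),[(.599,.173,.012),(.599,.173,.024)]),("t",(.494,-.266,.2),[(.494,-.266,.052),(.494,-.266,.012)])):
    ctrl.goto(P,R); ctrl.sleep(.2)
    C=cam("wrist"); np.save(f"C{nm}.npy",C[1]); im=ctrl.read_camera("wrist"); cv2.imwrite(f"pics/raw_{nm}.png",im)
    print(nm,[proj("wrist",x,C).round(1).tolist() for x in pts],ctrl.current_tool_pos().round(4),ctrl.current_t())
    ims.append(cv2.resize(im,(400,300),interpolation=cv2.INTER_AREA))
print(ctrl.current_q())
im=[cv2.imread(f"pics/raw_{n}.png")[62:362,150:350] for n in "pt"]
cv2.imwrite("pics/hover.png",np.hstack([cv2.resize(i,(400,600),interpolation=3) for i in im]))
E
```

```text
p [[249.5, 165.2], [249.5, 167.5]] [0.5991 0.1727 0.2   ] 3.275
t [[249.7, 174.3], [249.7, 166.1]] [ 0.4943 -0.2655  0.2   ] 5.1833
[-3.43377386e+01  2.39722056e+01  8.72943537e+01  1.14362169e-03
  6.87366742e+01 -5.39136316e+00]
```

View pics/hover.png

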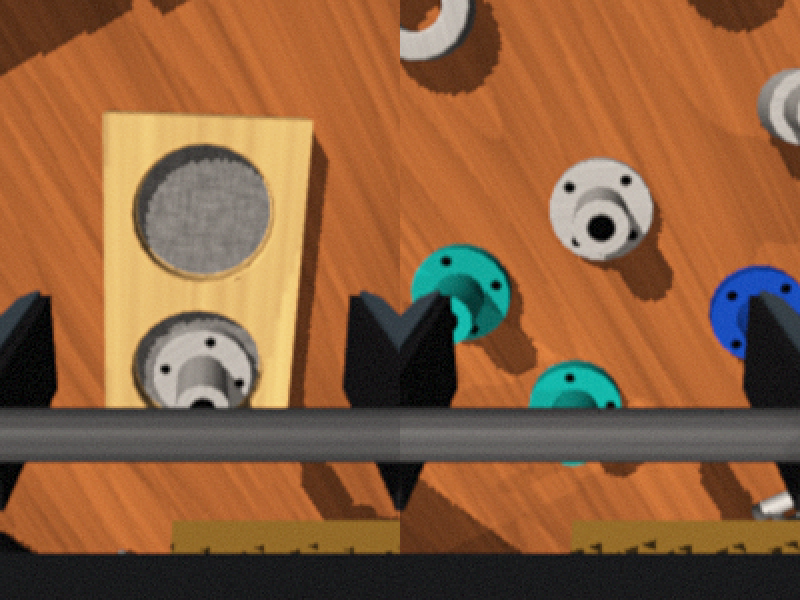

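The wrist views match the predictions closely. The pocket rim centre is at about crop (203,211), the hub's bore at (601,228) and its flange centre at (601,209). Now I refine the positions and grasp.

```bash
python3 - <<'E'
from h import *
p=ctrl.camera_params("wrist")
Cp,Ct=(p,np.load("Cp.npy")),(p,np.load("Ct.npy"))
pk=onplane("",(251.5,167.5),.024,Cp); t1=onplane("",(250.5,176),.052,Ct); t2=onplane("",(250.5,166.5),.012,Ct)
print(pk,t1,t2); t=(t1+t2)/2; np.save("pk.npy",pk)
# correct for tool offset steady-state: aim straight at the measured axis
ctrl.move_l((t[0],t[1],.09),vel=.2)
hit=ctrl.move_l((t[0],t[1],.020),vel=.06,contact_N=8); print("hit",hit,ctrl.current_tool_pos())
if not hit:
    ctrl.command_gripper(0.0); print(ctrl.current_grip_width(),ctrl.current_grasp_force(),ctrl.current_tool_pos())
    ctrl.move_l((t[0],t[1],.14),vel=.12)
print(ctrl.current_grip_width()*91,ctrl.current_grasp_force(),ctrl.current_contact_force(),ctrl.current_t())
cv2.imwrite("pics/held.png",ctrl.read_camera("wrist"))
E
```

```text
[0.6011154  0.17184994 0.024     ] [ 0.49385078 -0.26811269  0.052     ] [ 0.49456061 -0.26695812  0.012     ]
hit False [ 0.49439119 -0.26767573  0.02033809]
0.3411316106161413 30.00008314847946 [ 0.49416487 -0.26751615  0.01999487]
31.434546436786594 29.999341070652008 [ 0.14010866  0.11331224 -3.98948611] 9.2917
```

View pics/held.png

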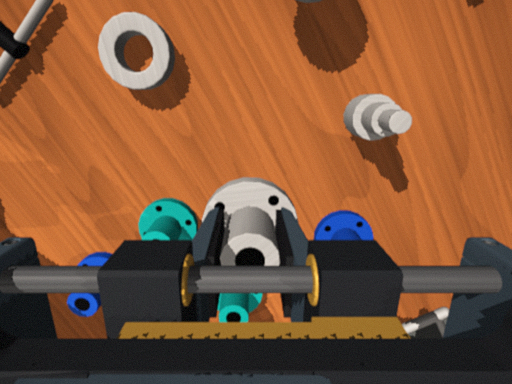

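The hub is held upright: 31 mm grip, about 4 N of weight. Next I carry it over the pocket and lower until contact.

```bash
python3 - <<'E'
from h import *
x,y,_=np.load("pk.npy")
ctrl.goto((x,y,.14),R)
ctrl.move_l((x,y,.055),vel=.15); ctrl.sleep(.2)
cv2.imwrite("pics/above.png",ctrl.read_camera("wrist"))
hit=ctrl.move_l((x,y,.029),vel=.02,contact_N=3)
print(hit,ctrl.current_tool_pos(),(x,y),ctrl.current_contact_force(),ctrl.current_grasp_force(),ctrl.current_t())
cv2.imwrite("pics/down.png",np.hstack([cv2.resize(ctrl.read_camera("wrist")[100:300,150:350],(400,400),interpolation=3),cv2.resize(ctrl.read_camera("scene")[180:290,290:430],(400,400),interpolation=3)]))
E
```

```text
True [0.60101929 0.17183265 0.03196292] (np.float64(0.6011153979029664), np.float64(0.17184993848154761)) [-0.63256178 -1.27788974  7.74701476] 30.001384019851685 13.0167
```

View pics/down.png

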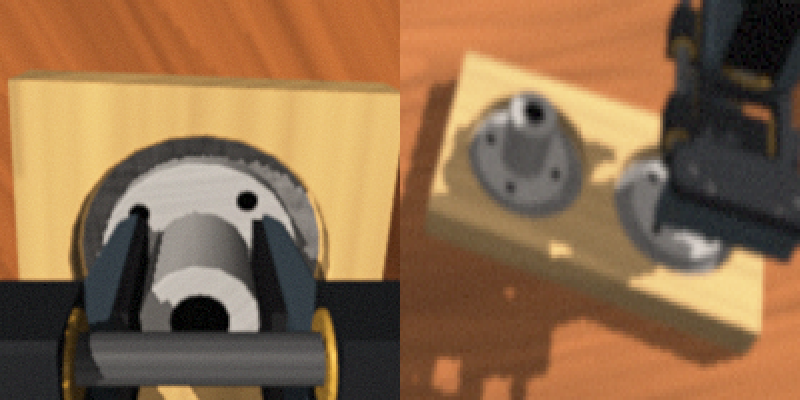

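It touched down at TCP z 0.032, exactly the expected floor height, and the hub sits well centred inside the pocket rim. I release and check.

```bash
python3 - <<'E'
from h import *
ctrl.sleep(.3)
ctrl.command_gripper(1.0); ctrl.sleep(.2)
x,y,_=ctrl.current_tool_pos()
ctrl.move_l((x,y,.2),vel=.12); ctrl.sleep(.5)
C=cam("wrist"); im=ctrl.read_camera("wrist"); pk=np.load("pk.npy")
print([((proj("",(pk[0],pk[1],z),C)-(150,62))*2).round(0) for z in(.064,.024)],ctrl.current_contact_force(),ctrl.current_t())
cv2.imwrite("pics/end.png",cv2.resize(im[62:362,150:350],(400,600),interpolation=3))
E
```

```text
[array([201., 228.]), array([201., 210.])] [-0.71236673  0.72375374  0.14437588] 16.7333
```

View pics/end.png

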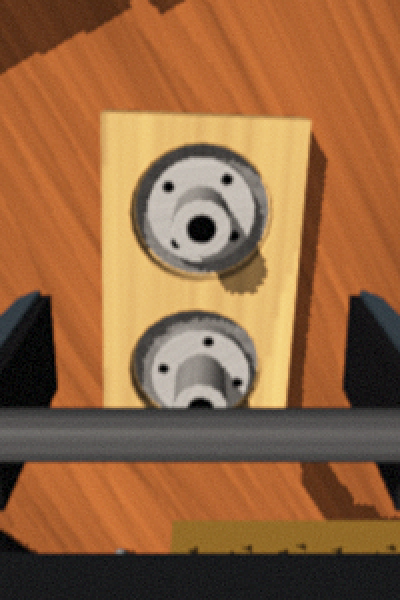

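The bore is at (201,228) and the flange is concentric with the rim at about (201,210), both as predicted. The hub stands upright and centred, the loaded hub hasn't moved, and the gripper is clear.

```bash
python3 -c "
from bench import ctrl
print(ctrl.sign_off())"
```

```text
the job is handed in; nothing more can be done
None
```

The hub stands flange down, centred and upright on the floor of the tray's empty pocket; it was lowered until it touched and then released, and the job was handed in at about 17 s (the call returned no verdict).

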